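# Shut and bolt the pastry pass-through hatch

### The arm

A 6-joint arm with a two-finger parallel gripper is mounted at the origin on the work surface. World frame = base frame: x ahead of the robot, y to its left, z up, the work surface at z = 0. Lengths are in mm, angles in rad, forces in N, time in s.
With the tool pointing down it reaches from about 350 to 875 mm from the base axis. Payload 4.2 kg.
Tool frame: the origin (TCP) lies where the fingers leave the gripper's body, on its centre line; the fingertips stand 70 mm ahead of it and the grasp point (between the pads) lies 51 mm ahead of it (r.grip_depth is the distance from the TCP to the grasp point, in mm); z points along the fingers, y is the line along which they close (so a half turn about z gives the same grasp; the last joint's range is limited). The gripper opens to 87 mm and grips with 3 to 60 N. Pads are 19 mm wide; open, the fingers measure 117 mm over their backs; the gripper's body (75 mm by 190 mm) begins 51 mm behind the grasp point.
Start: joints at [-0.981, 0.385, 0.008, 0, -1.194, -0.259], TCP at [203.015, -591.088, 292.25] pointing down, gripper open.
Joint ranges: [-3.14, 3.14], [-1.21, 2.06], [-1.07, 1.41], [-3.16, 2.05], [-2.99, -0.16], [-3.1, 3.1]. Speed limits (rad/s): [2.79, 2.79, 3.14, 3.14, 3.14, 3.14].

### API

Orientations are given as [roll, pitch, yaw] about the fixed x, y, z axes, in that order (R = Rz(yaw) Ry(pitch) Rx(roll)).
In Python, from bench import r gives the robot as it stands.
- The arm moves only by the tool drive_tool, never from a script. Its argument "targets" is a list of rows, each a list of 7 numbers: the shift along the tool's x, y, z each as a share of 5 cm, from -1 to 1, then the turn, a rotation vector about the tool's x, y, z each as a share of 6 degrees, from -1 to 1, then the opening, from -1 (shut) to 1 (fully open). A call has 1 to 5 rows; each row shifts and turns the commanded pose from where the row before left it, along the tool's axes as they then stand; what a row does not reach is not made up. A row lasts 1/8 s, in which the tool goes at most 62.5 mm and 10.7 degrees, less where a joint would pass 70% of its speed; a pose out of reach is approached as far as the arm can. A call with a number of a shift or a turn outside -1 to 1 is refused whole. A call with a gripper value outside its range is refused whole. The fingers move at their own pace and stop on an object; "newtons" is the grip in N (left out, the last holds). Time passes only in rows, so rows that do not move let the fingers close. It gives the time, the measured TCP pose, the force, the opening and the grip force at its end, in the units of the state.
- r.get_state(): the state, without advancing time (a new reading comes with each control period).
- r.read_camera(name): name is "side" or "top" or "wrist"; returns the picture (480x640x3 uint8, red, green, blue); there is no depth.
- r.calibration(name): a dict with "intrinsics" (3x3 intrinsics, pixels), "extrinsics" (4x4, takes a point from camera to world coordinates). Camera axes: x right, y down, z forward; pixel columns grow to the right and rows downward; lengths in mm; the calibration is good to about 2 mm. A picture is of the moment at which its call begins: read the wrist's pose just before it. calibration takes no time and is no camera call; for the wrist camera it gives the pose at the moment of the call.
- r.finish_job(): hands the job in; it is judged then, once.
Trained networks look in the newest picture that a camera, given by its name, has taken for a name from the list of things; names that differ only in an ending like _2 or _b are one class to them, and where a whole thing is asked for, a point or a joint stands for the part that bears it (a point fixed in the world has none). Each returns a list of dicts, best first, with "confidence" (0 to 1); they miss things now and then, are a little off and sometimes report something else, mostly with a low value. They report only what shows in the picture. A call takes as long as a camera call.
- r.find_in(target, camera): "box" ([left, top, right, bottom] in pixels, round what is visible of it).
- r.outline_of(target, camera): "mask" (480x640 bool, what is visible of it) and "box" ([left, top, right, bottom] in pixels, round what is visible of it).
- r.landmark_of(target, camera): "position" ([column, row] in pixels: a listed point, or the origin of a listed thing).
The state is a dict: "t": time; "joint_pos": joint angles; "qd": joint speeds; "joint_torque": joint torques, N m; "ee_pos": TCP position; "orientation": TCP orientation; "ft_force": force on the tool from outside, world axes, zero at the start; "wrist_torque": the same for the moment, N m; "finger_gap": finger opening in mm; "finger_force": force on a finger pad.
Only numpy, scipy, OpenCV 4.12 (cv2) and the standard library are available. Lean on these libraries where they do the work, as an engineer would, in place of code of your own. Each camera call takes 0.05 s, during which the arm holds its last target. There are 200 camera calls.

### The job

The filled trays are done: lower the raised clear hatch of the pass-through guard by its black handle until it is fully shut on the sill, and only then slide the steel bolt beside it fully home into the keeper on the hatch. Leave the bowl, the bottle and the piping nozzle standing where they are.

Things in the scene. Friction and masses are not known exactly. Their poses are not given: they have to be found in the camera images.
- guard: fixed upright frame with clear panes, 470 mm wide, 450 tall, on a 70 mm high sill. Origin on the table, middle of its front plane; x points away from the robot through it, y left, z up. Hatch at y -40 to 205 mm, bolt on the fixed pane at y -210 to -55 mm. A 12 mm rail runs along it at x -70 mm, 370 mm up: the tool must come in under it, tilted some 35 degrees, pointing down and forward.
- sash (a joint): height of the sliding hatch in m: 0 = shut on the sill, 0.13 = highest. It stays where it is left (sliding friction about 9 N, weight about 6 N).
- sash_grip (a point): centre of the hatch's black handle, a block 50 mm wide (guard y), 24 high, 36 deep (guard x) on a short neck; at guard x = -45 mm, y = 85 mm, and 100 mm above the table when the hatch is shut; it rises with the hatch. Grasp its 50 mm width with fingers closing along guard y, or push it down. Axes as the guard's.
- bolt (a joint): travel of the barrel bolt in m along the guard's +y (to the left, towards the hatch): 0 = fully drawn back, 0.06 = fully home, against its stop. It starts nearly drawn back and takes about 3 N to slide.
- bolt_grip (a point): centre of the bolt's steel knob, a round stud 20 mm thick, 32 long, axis along guard x, pointing at the robot; at guard x = -58 mm, 100 mm above the table, y = -155 mm with the bolt drawn back, -95 mm home. The rod (15 mm thick, 140 long, along y) lies at x = -18 mm, same height, in two guides at y = -190 and -78 mm that stand out 29 mm. Axes as the guard's.
- bolt_tip (a point): end of the bolt rod that goes into the keeper: 95 mm to the left (guard y) of the knob's axis, 18 mm in front of the front plane.
- keeper (a point): centre of the dark steel staple on the hatch's bottom rail, 24 mm wide along y, standing out 33 mm, at guard y = -18 mm; level with the bolt only when the hatch is shut.
- bowl: loose steel bowl, 170 mm across, 80 mm high, origin under its centre; left of the guard. Leave alone.
- bottle: loose white bottle, 72 mm across, 160 mm high, origin under its centre; right of the guard. Leave alone.
- nozzle: loose steel piping nozzle (cone), 48 mm across at the foot, 65 mm high, origin under its centre; in front of the guard's left end. Leave alone.

How it is judged (in metres and radians):
On the way, in this order (a step that is already met when the one before it is completed fails the run):
1. the hatch is shut on the sill (within 5 mm) while the bolt is still back, not yet in the keeper (value of joint sash below 0.005 m and value of joint bolt below 0.03 m), for 0.2 s.
2. the bolt is home in the keeper (within 5 mm of its stop) with the hatch shut (value of joint bolt above 0.055 m and value of joint sash below 0.005 m), for 0.2 s.
At the end, for the whole second after the job is handed in: the hatch is shut on the sill (within 5 mm), the bolt is home in its keeper (within 5 mm of its stop), and both are at rest (all of step 2 and velocity of joint each of bolt, sash below 0.01 m/s); the robot touches nothing.
It fails at once if the bolt is pushed out (more than half way) while the hatch is still more than 10 mm up (value of joint bolt above 0.03 m and value of joint sash above 0.01 m).
It fails at once if the bowl, bottle or nozzle is moved more than 30 mm or tipped (distance of any of bowl, bottle, nozzle from where it was at the start of the episode above 0.03 m or angle between any of bowl, bottle, nozzle's own z axis and vertical above 0.5 rad).
It also fails if it takes over 48 s, if anything falls off the work surface, if the arm or the gripper's body presses on something with over 40 N, if the wrist force passes 120 N, or if a joint passes its speed limit or range.

## Working session

There is one attempt and no reset: what is moved stays moved. The work goes in short steps, Python scripts to look and compute and a tool call to move; the robot and the scene stay as the last step left them, time stands still between calls to the robot, and variables do not carry over. Pictures are saved under pics/ and viewed, at most 10 in all, crops included, and the job is handed in when it is done.

Besides the shell and the picture viewer there is one more tool, called after "Request:" in YAML: its name, and indented under it one key for each argument. drive_tool: Moves the arm, as the interface text tells. Its arguments: {"type":"object","properties":{"targets":{"type":"array"},"newtons":{"type":"number"}},"required":["targets"]}

```bash
mkdir -p pics; ls
cat > h.py <<'E'
import numpy as np, cv2
from bench import r
def snap(n,f):
    im=r.read_camera(n); cv2.imwrite(f'pics/{f}.png',im[:,:,::-1]); return im
def ray(n,p):
    c=r.calibration(n);K=np.array(c["intrinsics"]);E=np.array(c["extrinsics"])
    d=E[:3,:3]@np.linalg.inv(K)@np.array([p[0],p[1],1.]); return E[:3,3],d/np.linalg.norm(d)
def proj(n,P):
    c=r.calibration(n);K=np.array(c["intrinsics"]);E=np.linalg.inv(np.array(c["extrinsics"]))
    q=K@(E[:3,:3]@np.array(P,float)+E[:3,3]); return q[:2]/q[2]
def tri(obs):
    A=np.zeros((3,3));b=np.zeros(3);rs=[ray(n,p) for n,p in obs]
    for o,d in rs: M=np.eye(3)-np.outer(d,d);A+=M;b+=M@o
    x=np.linalg.solve(A,b); return x,[np.linalg.norm((np.eye(3)-np.outer(d,d))@(x-o)) for o,d in rs]
E
python3 - <<'E'
from h import *
np.set_printoptions(precision=1,suppress=True)
a=snap("side","s0");b=snap("top","t0");
cv2.imwrite('pics/both.png',cv2.resize(np.vstack([a,b])[:,:,::-1],None,fx=.62,fy=.62))
for n in ("side","top"):
    print(n,ray(n,(320,240)))
L={}
for t in ["guard","sash_grip","bolt_grip","bolt_tip","keeper","bowl","bottle","nozzle"]:
    o=[]
    for n in ("side","top"):
        l=r.landmark_of(t,n); print(t,n,[(np.round(x["position"]),round(x["confidence"],2)) for x in l[:2]])
        if l:o.append((n,l[0]["position"]))
    if len(o)==2: print("   ",*tri(o))
print(r.get_state())
E
```

```text
pics
side (array([-147.6, 1023.1,  797.1]), array([ 0.5, -0.7, -0.5]))
top (array([ 361.4,   37.3, 1805.1]), array([ 0.1, -0. , -1. ]))
guard side [(array([274., 261.]), 0.79)]
guard top [(array([307., 206.]), 0.79)]
    [675.   85.1  -8.2] [np.float64(7.016841269398121), np.float64(7.0168412693977436)]
sash_grip side [(array([267., 233.]), 0.88)]
sash_grip top [(array([273., 212.]), 0.83)]
    [623.3 178.4 153.3] [np.float64(1.5841425856278897), np.float64(1.5841425856279516)]
bolt_grip side [(array([319., 220.]), 0.54)]
bolt_grip top [(array([351., 220.]), 0.66), (array([308., 201.]), 0.65)]
    [613.3 -60.7  87.9] [np.float64(2.423280543064206), np.float64(2.4232805430642967)]
bolt_tip side [(array([287., 227.]), 0.74), (array([262., 311.]), 0.53)]
bolt_tip top [(array([322., 206.]), 0.5), (array([350., 219.]), 0.46)]
    [658.7  33.9  92.8] [np.float64(7.06794034317659), np.float64(7.067940343176362)]
keeper side [(array([284., 214.]), 0.75)]
keeper top [(array([310., 202.]), 0.76), (array([242., 242.]), 0.42)]
    [653.1  66.2 154.9] [np.float64(2.141001497936389), np.float64(2.
[... 225 characters left out ...]

bottle top [(array([464., 228.]), 0.69)]
    [ 594.1 -438.6   19.5] [np.float64(3.8623200112172413), np.float64(3.8623200112173794)]
nozzle side [(array([262., 308.]), 0.91)]
nozzle top [(array([244., 240.]), 0.73)]
    [555.7 288.4  -3.2] [np.float64(3.705578267934234), np.float64(3.7055782679341704)]
{'t': 0.9, 'joint_pos': array([-1. ,  0.4,  0. , -0. , -1.2, -0.3]), 'qd': array([-0., -0.,  0.,  0.,  0.,  0.]), 'joint_torque': array([  0. , -39. ,  18.8,   4.2,   0. ,  -0. ]), 'ee_pos': array([ 203. , -591.1,  292.3]), 'orientation': array([-3.1,  0. , -2.8]), 'ft_force': array([0.5, 0.7, 0. ]), 'wrist_torque': array([-0.,  0., -0.]), 'finger_force': 0.0, 'finger_gap': 87.17211601353887}
```

View pics/both.png

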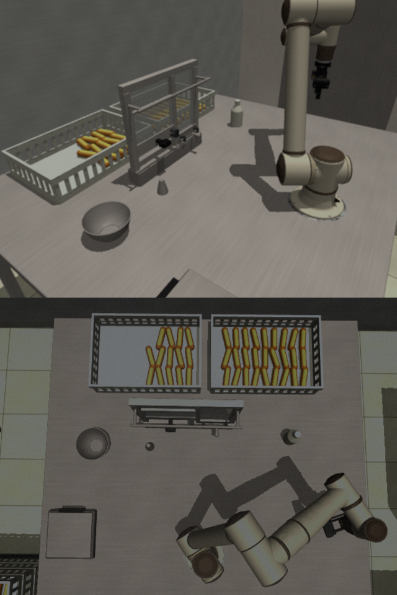

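```bash
cat > fit.py <<'E'
from h import *
from scipy.optimize import least_squares
def model(p):
    x,y,th,s,b=p;c,sn=np.cos(th),np.sin(th)
    W=lambda q:np.array([x+c*q[0]-sn*q[1],y+sn*q[0]+c*q[1],q[2]])
    return W,dict(guard=W((0,0,0)),sash_grip=W((-45,85,100+s)),bolt_grip=W((-58,-155+b,100)),bolt_tip=W((-18,-60+b,100)),keeper=W((-18,-18,100+s)))
def fit(obs,p0=(668,90,0,54,5)):
    f=lambda p:np.concatenate([(proj(n,model(p)[1][t])-q)*w for n,t,q,w in obs]+[[(p[4]-4)/5]])
    return least_squares(f,p0,loss='soft_l1',x_scale=[10,10,.05,10,10])
def draw(n,im,p):
    W,_=model(p); im=im.copy()
    L=[[(0,-235,70),(0,235,70)],[(0,-235,450),(0,235,450)],[(0,-235,0),(0,-235,450)],[(0,235,0),(0,235,450)],[(-70,-235,370),(-70,235,370)]]
    for a,b in L: cv2.line(im,*[tuple(int(round(v)) for v in proj(n,W(q))) for q in (a,b)],(0,255,0),1)
    for k,v in model(p)[1].items(): cv2.circle(im,tuple(int(round(u)) for u in proj(n,v)),2,(255,0,0),-1)
    return im
E
python3 - <<'E'
from fit import *
np.set_printoptions(precision=2,suppress=True)
obs=[];ims={n:r.read_camera(n) for n in("side","top")}
for t in ["guard","sash_grip","bolt_grip","bolt_tip","keeper"]:
    for n in ims:
        for l in r.landmark_of(t,n)[:1]: obs.append((n,t,np.array(l["position"]),l["confidence"]))
s=fit(obs);print(s.x)
for n,t,q,w in obs: print(n,t,proj(n,model(s.x)[1][t])-q)
a=draw("side",ims["side"],s.x)[80:320,180:380];b=draw("top",ims["top"],s.x)[150:270,190:410]
a=cv2.resize(a,None,fx=2.5,fy=2.5);b=cv2.resize(b,(400,218))
o=np.zeros((600,800,3),np.uint8);a=cv2.resize(a,(500,600));o[:,:500]=a
b=cv2.resize(b[:, :],(300,164));o[:164,500:]=b
cv2.imwrite('pics/ov.png',a[:,:,::-1]);cv2.imwrite('pics/ovt.png',cv2.resize(draw("top",ims["top"],s.x)[150:270,200:400],(800,480),interpolation=cv2.INTER_CUBIC)[:,:,::-1])
E
```

```text
[672.45  88.18  -0.07  53.6    6.95]
side guard [0.94 4.01]
top guard [-1.89  1.82]
side sash_grip [-1.14 -0.53]
top sash_grip [ 2.16 -0.8 ]
side bolt_grip [-0.85 -0.89]
side bolt_tip [ 0.   -1.28]
top bolt_tip [0.47 1.2 ]
side keeper [2.65 0.63]
top keeper [-0.93 -1.37]
```

View pics/ov.png

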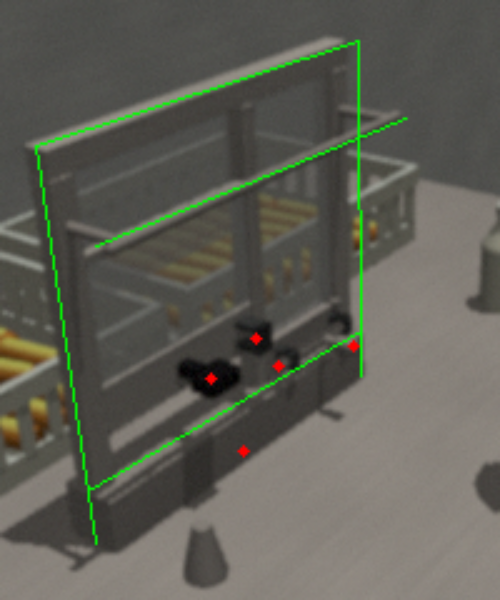

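View pics/ovt.png

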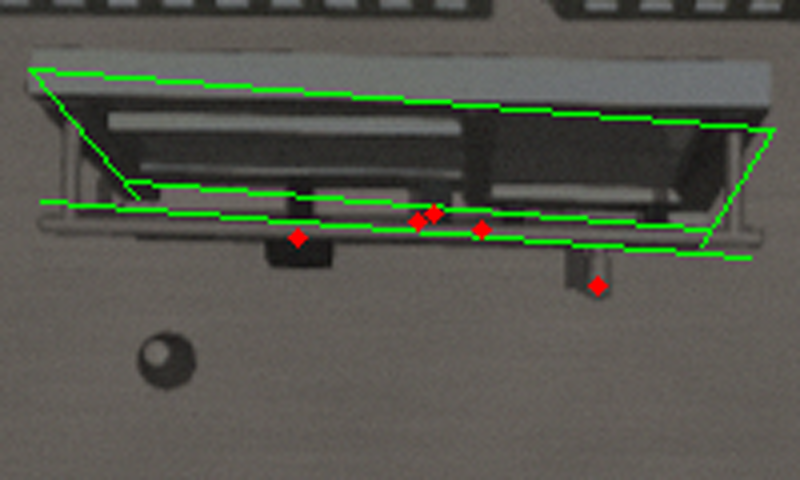

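```bash
cat > fit2.py <<'E'
from fit import *
np.set_printoptions(precision=2,suppress=True)
P=[("top",(-70,235,370),(210.5,205.7)),("top",(-70,-235,370),(390,210)),("top",(0,235,450),(207.5,173)),("top",(0,-235,450),(392.5,176.2)),
("side",(-70,235,370),(216,179)),("side",(-70,-235,370),(343,127)),("side",(0,235,450),(194.5,140.5)),("side",(0,-235,450),(323,98))]
obs=[];ims={n:r.read_camera(n) for n in("side","top")}
for t in ["sash_grip","bolt_grip","bolt_tip","keeper"]:
    for n in ims:
        l=r.landmark_of(t,n)
        for l in l[:1]: obs.append((n,t,np.array(l["position"]),l["confidence"]))
def f(p):
    W,m=model(p)
    return np.concatenate([(proj(n,m[t])-q)*w for n,t,q,w in obs]+[(proj(n,W(g))-q) for n,g,q in P]+[[(p[4]-4)/5]])
s=least_squares(f,(672,88,-.02,54,5),loss='soft_l1',x_scale=[10,10,.05,10,10]);print(s.x)
for n,t,q,w in obs: print(n,t,proj(n,model(s.x)[1][t])-q)
for n,t,q in P: print(n,t,proj(n,model(s.x)[0](t))-q)
print({k:v.round() for k,v in model(s.x)[1].items()})
E
python3 fit2.py
```

```text
[670.42  89.37  -0.02  60.53   6.67]
side sash_grip [ 1.24 -1.35]
top sash_grip [ 0.5  -2.22]
side bolt_grip [-0.28 -0.8 ]
top bolt_grip [2.81 2.69]
side bolt_tip [4.28 0.26]
top bolt_tip [-2.5   0.94]
side keeper [-0.71  2.05]
top keeper [-0.77 -2.48]
top (-70, 235, 370) [ 0.27 -0.64]
top (-70, -235, 370) [-2.01  0.85]
top (0, 235, 450) [-1.35 -0.71]
top (0, -235, 450) [-0.05  2.16]
side (-70, 235, 370) [ 7.33 -0.17]
side (-70, -235, 370) [-3.44 -1.01]
side (0, 235, 450) [ 2.9  -1.39]
side (0, -235, 450) [-3.11 -2.69]
{'guard': array([670.,  89.,   0.]), 'sash_grip': array([628., 175., 161.]), 'bolt_grip': array([609., -58., 100.]), 'bolt_tip': array([651.,  36., 100.]), 'keeper': array([652.,  72., 161.])}
```

```bash
cat > plan.py <<'E'
from h import *
from scipy.spatial.transform import Rotation as R, Slerp
np.set_printoptions(precision=3,suppress=True)
def tgt(grasp,yaw,tilt=35,roll=0):
    "TCP pos, rot for a grasp point; yaw = guard yaw"
    t=np.radians(tilt);x=np.array([-np.cos(t),0,-np.sin(t)]);z=np.array([np.sin(t),0,-np.cos(t)]);y=np.array([0,1,0])
    M=R.from_euler('z',yaw)*R.from_matrix(np.c_[x,y,z]); return np.array(grasp)-r.grip_depth*M.as_matrix()[:,2],M
def rows(p,M,n):
    s=r.get_state();p0=np.array(s["ee_pos"]);R0=R.from_euler('xyz',s["orientation"])
    d=(R0.inv()*M).as_rotvec()
    for i in range(n):
        Ri=R0*R.from_rotvec(d*i/n)
        print(np.r_[Ri.inv().apply((p-p0)/n)/50, np.degrees(d/n)/6])
    print("t",s["t"],"dist",np.linalg.norm(p-p0),"deg",np.degrees(np.linalg.norm(d)))
E
python3 - <<'E'
from plan import *
rows(*tgt((556,176,253),-.02),20)
E
```

```text
[-0.556  0.621 -0.003  0.051 -0.289  0.162]
[-0.545  0.63   0.011  0.051 -0.289  0.162]
[-0.533  0.64   0.024  0.051 -0.289  0.162]
[-0.522  0.649  0.036  0.051 -0.289  0.162]
[-0.509  0.658  0.048  0.051 -0.289  0.162]
[-0.496  0.666  0.06   0.051 -0.289  0.162]
[-0.483  0.675  0.071  0.051 -0.289  0.162]
[-0.469  0.684  0.082  0.051 -0.289  0.162]
[-0.455  0.692  0.092  0.051 -0.289  0.162]
[-0.44   0.7    0.102  0.051 -0.289  0.162]
[-0.425  0.708  0.111  0.051 -0.289  0.162]
[-0.409  0.716  0.12   0.051 -0.289  0.162]
[-0.393  0.723  0.128  0.051 -0.289  0.162]
[-0.377  0.73   0.136  0.051 -0.289  0.162]
[-0.36   0.737  0.143  0.051 -0.289  0.162]
[-0.343  0.744  0.15   0.051 -0.289  0.162]
[-0.326  0.751  0.156  0.051 -0.289  0.162]
[-0.308  0.757  0.162  0.051 -0.289  0.162]
[-0.29   0.763  0.167  0.051 -0.289  0.162]
[-0.272  0.769  0.171  0.051 -0.289  0.162]
t 2.0 dist 833.1457344867549 deg 40.20213145999915
```

Request:
drive_tool:
  targets:
    - [-0.55, 0.62, 0, 0.05, -0.29, 0.16, 1]
    - [-0.55, 0.63, 0.01, 0.05, -0.29, 0.16, 1]
    - [-0.53, 0.64, 0.02, 0.05, -0.29, 0.16, 1]
    - [-0.52, 0.65, 0.04, 0.05, -0.29, 0.16, 1]
    - [-0.51, 0.66, 0.05, 0.05, -0.29, 0.16, 1]

```text
t: 2.62
ee_pos: [284.0, -397.9, 293.0]
orientation: [-3.121, 0.154, -2.894]
ft_force: [1.1, -0.6, 1.2]
finger_gap: 87.4
finger_force: 0.0
```

Request:
drive_tool:
  targets:
    - [-0.5, 0.67, 0.06, 0.05, -0.29, 0.16, 1]
    - [-0.48, 0.67, 0.07, 0.05, -0.29, 0.16, 1]
    - [-0.47, 0.68, 0.08, 0.05, -0.29, 0.16, 1]
    - [-0.46, 0.69, 0.09, 0.05, -0.29, 0.16, 1]
    - [-0.44, 0.7, 0.1, 0.05, -0.29, 0.16, 1]

```text
t: 3.25
ee_pos: [365.0, -206.1, 294.6]
orientation: [-3.114, 0.309, -2.976]
ft_force: [-0.3, -0.7, 0.2]
finger_gap: 86.8
finger_force: 0.0
```

Request:
drive_tool:
  targets:
    - [-0.42, 0.71, 0.11, 0.05, -0.29, 0.16, 1]
    - [-0.41, 0.72, 0.12, 0.05, -0.29, 0.16, 1]
    - [-0.39, 0.72, 0.13, 0.05, -0.29, 0.16, 1]
    - [-0.38, 0.73, 0.14, 0.05, -0.29, 0.16, 1]
    - [-0.36, 0.74, 0.14, 0.05, -0.29, 0.16, 1]

```text
t: 3.88
ee_pos: [444.9, -13.2, 295.5]
orientation: [-3.121, 0.463, -3.062]
ft_force: [0.0, -0.9, -0.8]
finger_gap: 87.2
finger_force: 0.0
```

Run:
```python
from plan import *
rows(*tgt((556,176,253),-.02),5)
s=r.get_state();print(s["ee_pos"],s["orientation"],s["joint_pos"],s["ft_force"])
```

```text
[-0.345  0.734  0.161  0.059 -0.28   0.167]
[-0.327  0.741  0.166  0.059 -0.28   0.167]
[-0.309  0.748  0.171  0.059 -0.28   0.167]
[-0.291  0.754  0.175  0.059 -0.28   0.167]
[-0.272  0.76   0.178  0.059 -0.28   0.167]
t 3.875 dist 206.67845451667907 deg 9.948988959183682
[444.938 -13.209 295.528] [-3.121  0.463 -3.062] [ 0.409 -0.111 -0.768  0.346 -0.504 -2.174] [ 0.01  -0.867 -0.766]
```

Request:
drive_tool:
  targets:
    - [-0.34, 0.73, 0.16, 0.06, -0.28, 0.17, 1]
    - [-0.33, 0.74, 0.17, 0.06, -0.28, 0.17, 1]
    - [-0.31, 0.75, 0.17, 0.06, -0.28, 0.17, 1]
    - [-0.29, 0.75, 0.18, 0.06, -0.28, 0.17, 1]
    - [-0.27, 0.76, 0.18, 0.06, -0.28, 0.17, 1]

```text
t: 4.5
ee_pos: [528.9, 173.2, 299.4]
orientation: [-3.137, 0.596, 3.127]
ft_force: [0.5, -0.2, -0.1]
finger_gap: 86.8
finger_force: 0.0
```

Run:
```python
from plan import *
s=r.get_state();print(s["ee_pos"],s["orientation"],s["joint_pos"],s["ft_force"])
snap("wrist","w1")
for t in ["sash_grip","bolt_grip","bolt_tip","keeper","nozzle","guard"]:
    for l in r.landmark_of(t,"wrist")[:2]: 
        o,d=ray("wrist",l["position"]); 
        z={"bolt_grip":100,"bolt_tip":100,"nozzle":0,"guard":0}.get(t,155)
        print(t,np.round(l["position"]),round(l["confidence"],2),o+d*(z-o[2])/d[2])
```

```text
[528.911 173.151 299.386] [-3.137  0.596  3.127] [ 0.612  0.08  -0.774  1.024 -0.4   -3.097] [ 0.455 -0.181 -0.125]
sash_grip [325. 240.] 0.74 [640.157 175.066 155.   ]
bolt_grip [ 65. 178.] 0.96 [616.658 -57.143 100.   ]
bolt_tip [185. 213.] 0.63 [660.752  33.929 100.   ]
keeper [207. 258.] 0.85 [660.845  66.672 155.   ]
nozzle [459.  50.] 0.84 [554.319 294.621   0.   ]
guard [255. 157.] 0.58 [672.234  86.961   0.   ]
```

View pics/w1.png

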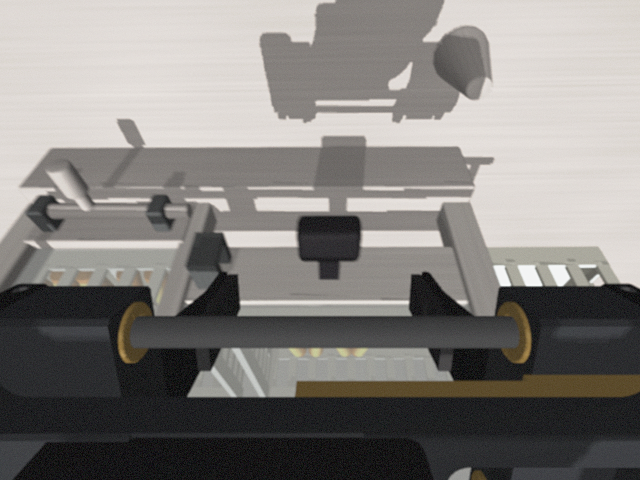

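```bash
cat >> fit2.py <<'E'
print("---wrist")
ims["wrist"]=r.read_camera("wrist")
for t in ["sash_grip","bolt_grip","bolt_tip","keeper","guard"]:
    for l in r.landmark_of(t,"wrist")[:1]: obs.append(("wrist",t,np.array(l["position"]),l["confidence"]))
P=[("top",(-70,235,370),(210.5,205.7)),("top",(-70,-235,370),(390,210))]
s=least_squares(f,s.x,loss='soft_l1',x_scale=[10,10,.05,10,10]);print(s.x)
for n,t,q,w in obs: print(n,t,proj(n,model(s.x)[1][t])-q)
print({k:v.round() for k,v in model(s.x)[1].items()})
q=r.get_state();print(q["joint_pos"],q["t"])
E
python3 fit2.py | sed -n '/---/,$p'
```

```text
---wrist
[673.98  88.    -0.01  59.16  10.1 ]
side sash_grip [-1.11 -3.64]
top sash_grip [ 1.51 -0.01]
side bolt_grip [0.1  0.49]
top bolt_grip [-0.27  0.3 ]
side bolt_tip [-0.62 -2.08]
top bolt_tip [-1.05 -0.73]
side keeper [-0.36 -2.48]
top keeper [-0.11 -2.93]
wrist sash_grip [-0.06 -0.41]
wrist bolt_grip [-0.66 -0.07]
wrist bolt_tip [ 0.45 -3.81]
wrist keeper [1.95 0.06]
wrist guard [-0.59 -1.34]
{'guard': array([674.,  88.,   0.]), 'sash_grip': array([630., 173., 159.]), 'bolt_grip': array([615., -56., 100.]), 'bolt_tip': array([655.,  38., 100.]), 'keeper': array([656.,  70., 159.])}
[ 0.61  0.08 -0.77  1.02 -0.4  -3.1 ] 5.65
```

Request:
drive_tool:
  targets:
    - [0, 0, 0, 0, 0, -1, -1]
    - [0, 0, 0, 0, 0, -1, -1]
    - [0, 0, 0, 0, 0, -0.5, -1]
  newtons: 20

```text
t: 6.02
ee_pos: [529.1, 172.7, 300.0]
orientation: [-2.965, 0.573, -2.844]
ft_force: [-0.3, -1.1, 0.2]
finger_gap: 64.5
finger_force: 0.0
```

Run:
```python
from plan import *
s=r.get_state();print(s["joint_pos"],s["ee_pos"],s["finger_gap"])
M=R.from_euler('xyz',s["orientation"]);print(M.as_matrix());tip=np.array([634,173,185])
rows(tip-70*M.as_matrix()[:,2],M,3)
print("down 10mm:",M.inv().apply([0,0,-10])/50)
```

```text
[ 0.611  0.079 -0.773  1.021 -0.399 -2.832] [529.064 172.694 299.972] 64.53461556964193
[[-0.803 -0.198  0.562]
 [-0.246  0.969 -0.011]
 [-0.542 -0.148 -0.827]]
[-0.147 -0.023  0.56   0.     0.     0.   ]
[-0.147 -0.023  0.56   0.     0.     0.   ]
[-0.147 -0.023  0.56   0.     0.     0.   ]
t 6.025 dist 86.9683125751663 deg 0.0
down 10mm: [0.108 0.03  0.165]
```

Request:
drive_tool:
  targets:
    - [-0.15, -0.02, 0.56, 0, 0, 0, -1]
    - [-0.15, -0.02, 0.56, 0, 0, 0, -1]
    - [-0.15, -0.02, 0.56, 0, 0, 0, -1]
    - [0, 0, 0, 0, 0, 0, -1]
    - [0, 0, 0, 0, 0, 0, -1]

```text
t: 6.65
ee_pos: [595.8, 174.4, 247.1]
orientation: [-2.968, 0.567, -2.848]
ft_force: [-0.2, -0.9, 0.9]
finger_gap: 14.9
finger_force: 0.0
```

Run:
```python
from plan import *
s=r.get_state();print(s["joint_pos"],s["ee_pos"],s["finger_gap"],s["ft_force"])
M=R.from_euler('xyz',s["orientation"]).as_matrix();print(s["ee_pos"]+70*M[:,2])
a=snap("side","s2")[120:300,210:360];b=snap("wrist","w2")
o=np.zeros((480,800,3),np.uint8);o[:,:400]=cv2.resize(a,(400,480));o[90:390,400:]=cv2.resize(b,(400,300));cv2.imwrite("pics/c2.png",o[:,:,::-1])
```

```text
[ 0.411  0.237 -0.753  1.429 -0.238 -3.096] [595.782 174.426 247.113] 14.864552531673372 [-0.22  -0.867  0.943]
[634.727 173.564 188.953]
```

View pics/c2.png

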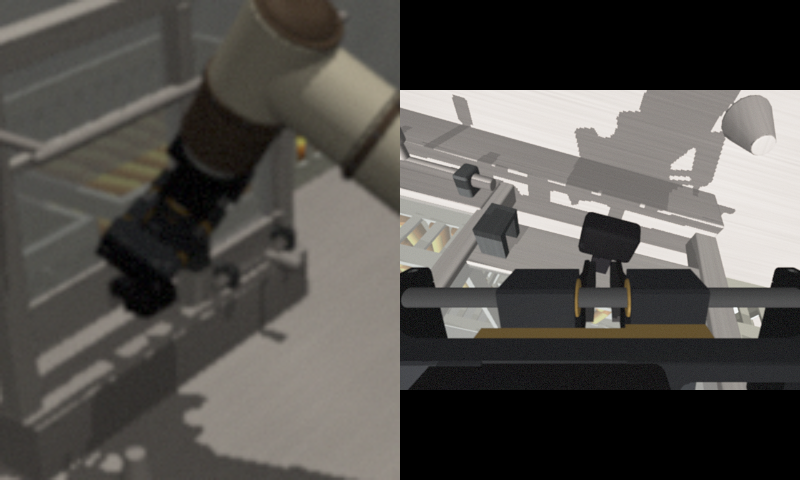

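Request:
drive_tool:
  targets:
    - [0.06, 0.03, 0.165, 0, 0.33, 0, -1]
    - [0.05, 0.03, 0.17, 0, 0.33, 0, -1]

```text
t: 7.0
ee_pos: [599.6, 175.9, 231.0]
orientation: [-2.974, 0.5, -2.861]
ft_force: [0.9, -1.9, 3.7]
finger_gap: 0.2
finger_force: 1.6
```

```bash
cat > st.py <<'E'
from plan import *
s=r.get_state();print(s["t"],s["joint_pos"],s["ee_pos"],s["finger_gap"],s["ft_force"])
M=R.from_euler('xyz',s["orientation"]);print("tip",s["ee_pos"]+70*M.as_matrix()[:,2]);print(M.as_matrix())
E
python3 st.py
```

```text
7.0 [ 0.506  0.277 -0.694  1.092 -0.306 -2.848] [599.629 175.864 231.008] 0.2058407597447414 [ 0.881 -1.852  3.656]
tip [634.644 173.845 170.428]
[[-0.843 -0.197  0.5  ]
 [-0.243  0.97  -0.029]
 [-0.479 -0.146 -0.865]]
```

Request:
drive_tool:
  targets:
    - [0.06, 0.03, 0.175, 0, 0.25, 0, -1]
    - [0.05, 0.03, 0.175, 0, 0.25, 0, -1]
    - [0.05, 0.03, 0.18, 0, 0.25, 0, -1]

```text
t: 7.38
ee_pos: [604.8, 177.7, 203.7]
orientation: [-2.981, 0.423, -2.875]
ft_force: [0.3, -1.0, 3.8]
finger_gap: 0.3
finger_force: 1.6
```

```bash
python3 st.py
```

```text
7.375 [ 0.556  0.336 -0.627  0.857 -0.364 -2.667] [604.767 177.68  203.702] 0.2988314907345198 [ 0.287 -1.034  3.834]
tip [635.078 174.344 140.694]
[[-0.88  -0.197  0.433]
 [-0.24   0.969 -0.048]
 [-0.41  -0.146 -0.9  ]]
```

Request:
drive_tool:
  targets:
    - [0.08, 0.03, 0.18, 0, 0, 0, -1]
    - [0.08, 0.03, 0.18, 0, 0, 0, -1]
    - [0.04, 0.015, 0.09, 0, 0, 0, -1]

```text
t: 7.75
ee_pos: [605.5, 178.5, 179.1]
orientation: [-2.981, 0.425, -2.874]
ft_force: [-3.0, -0.8, 11.8]
finger_gap: 0.3
finger_force: 6.5
```

Request:
drive_tool:
  targets:
    - [0.024, 0.01, 0.054, 0, 0, 0, -1]
    - [0.024, 0.01, 0.054, 0, 0, 0, -1]

```text
t: 8.0
ee_pos: [605.7, 178.5, 178.0]
orientation: [-2.979, 0.432, -2.873]
ft_force: [-25.6, -2.9, 37.0]
finger_gap: 0.6
finger_force: 18.3
```

```bash
python3 st.py
```

```text
8.0 [ 0.484  0.362 -0.704  1.149 -0.273 -2.907] [605.714 178.537 178.015] 0.6443068602447063 [-25.647  -2.922  36.996]
tip [636.6   175.303 115.281]
[[-0.876 -0.197  0.441]
 [-0.241  0.969 -0.046]
 [-0.419 -0.147 -0.896]]
```

Request:
drive_tool:
  targets:
    - [0, 0, 0, 0, 0, 0, -1]
    - [0, 0, -0.5, 0, 0, 0, -1]
    - [0, 0, -0.6, 0, 0, 0, -1]
    - [0, 0, -0.6, 0, 0, 0, -1]

```text
t: 8.5
ee_pos: [567.3, 182.4, 249.3]
orientation: [-2.982, 0.422, -2.874]
ft_force: [0.2, 0.7, 0.5]
finger_gap: 0.3
finger_force: 0.0
```

```bash
python3 st.py
python3 - <<'E'
from fit import *
np.set_printoptions(precision=2,suppress=True)
obs=[];ims={n:r.read_camera(n) for n in("side","top","wrist")}
for t in ["sash_grip","bolt_grip","bolt_tip","keeper"]:
    for n in ims:
        for l in r.landmark_of(t,n)[:1]: obs.append((n,t,np.array(l["position"]),l["confidence"]))
g=np.array([674,88,-.01])
f=lambda p:np.concatenate([(proj(n,model([*p[:3],*p[3:]])[1][t])-q)*w for n,t,q,w in obs]+[(p[:3]-g)/[2,2,.01]])
s=least_squares(f,[*g,2,8],loss='soft_l1',x_scale=[10,10,.05,10,10]);print(s.x)
for n,t,q,w in obs: print(n,t,w,q,proj(n,model(s.x)[1][t])-q)
cv2.imwrite('pics/w3.png',ims["wrist"][:,:,::-1])
E
```

```text
8.5 [ 0.643  0.236 -0.606  0.685 -0.487 -2.553] [567.253 182.437 249.279] 0.298154828133055 [0.201 0.676 0.5  ]
tip [597.494 179.198 186.231]
[[-0.88  -0.198  0.432]
 [-0.241  0.969 -0.046]
 [-0.41  -0.145 -0.901]]
[671.43  85.    -0.01  -2.17  12.98]
side sash_grip 0.67 [267.1 248.8] [ 1.47 -0.2 ]
top sash_grip 0.81 [273.8 214.4] [ 3.51 -0.82]
wrist sash_grip 0.8 [321.6 220.1] [2.22 2.25]
side bolt_grip 0.54 [320.8 221.4] [-1.64 -3.94]
top bolt_grip 0.57 [350.3 221.7] [-0.91 -2.85]
wrist bolt_grip 0.79 [ 16.9 128.6] [-1.66  0.29]
side bolt_tip 0.67 [286.8 228.2] [ 3.36 -1.88]
top bolt_tip 0.66 [321.3 207.5] [-1.91 -1.75]
wrist bolt_tip 0.56 [151.1 204.4] [3.14 2.72]
side keeper 0.78 [282.8 231.2] [ 1.35 -0.31]
top keeper 0.74 [309.9 203.8] [0.29 1.9 ]
wrist keeper 0.71 [191.4 217. ] [ 0.06 -2.2 ]
```

View pics/w3.png

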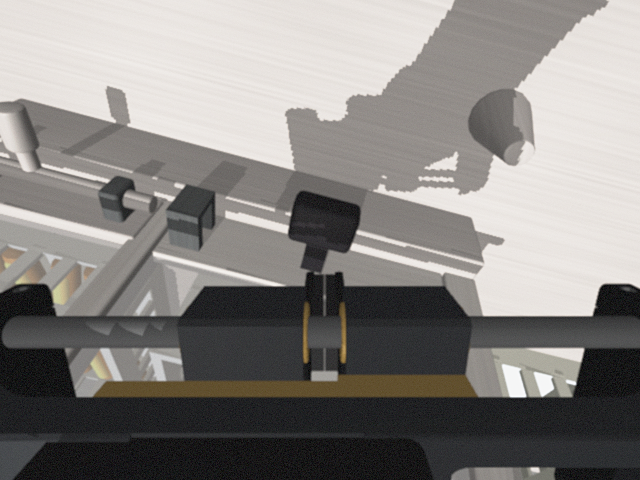

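Run:
```python
from plan import *
_,M=tgt((0,0,0),-.01,26)
rows(np.array([560,-105,160])-70*M.as_matrix()[:,2],M,10)
```

```text
[ 0.227 -0.532  0.038 -0.041 -0.012  0.241]
[ 0.213 -0.538  0.035 -0.041 -0.012  0.241]
[ 0.2   -0.543  0.033 -0.041 -0.012  0.241]
[ 0.186 -0.548  0.03  -0.041 -0.012  0.241]
[ 0.172 -0.553  0.028 -0.041 -0.012  0.241]
[ 0.158 -0.557  0.025 -0.041 -0.012  0.241]
[ 0.144 -0.561  0.022 -0.041 -0.012  0.241]
[ 0.13  -0.565  0.02  -0.041 -0.012  0.241]
[ 0.116 -0.568  0.017 -0.041 -0.012  0.241]
[ 0.101 -0.571  0.015 -0.041 -0.012  0.241]
t 9.25 dist 289.86551826167835 deg 14.701726726431092
```

Request:
drive_tool:
  targets:
    - [0.23, -0.53, 0.04, -0.04, -0.01, 0.24, -1]
    - [0.21, -0.54, 0.04, -0.04, -0.01, 0.24, -1]
    - [0.2, -0.54, 0.03, -0.04, -0.01, 0.24, -1]
    - [0.19, -0.55, 0.03, -0.04, -0.01, 0.24, -1]
    - [0.17, -0.55, 0.03, -0.04, -0.01, 0.24, -1]

```text
t: 9.88
ee_pos: [548.7, 37.7, 235.1]
orientation: [-3.059, 0.442, -3.012]
ft_force: [0.3, 0.2, 0.7]
finger_gap: 0.2
finger_force: 0.0
```

Request:
drive_tool:
  targets:
    - [0.16, -0.56, 0.03, -0.04, -0.01, 0.24, -1]
    - [0.14, -0.56, 0.02, -0.04, -0.01, 0.24, -1]
    - [0.13, -0.56, 0.02, -0.04, -0.01, 0.24, -1]
    - [0.12, -0.57, 0.02, -0.04, -0.01, 0.24, -1]
    - [0.1, -0.57, 0.02, -0.04, -0.01, 0.24, -1]

```text
t: 10.5
ee_pos: [529.3, -105.2, 222.5]
orientation: [-3.14, 0.452, 3.132]
ft_force: [0.8, -2.2, -0.4]
finger_gap: 0.4
finger_force: 0.0
```

```bash
python3 st.py
python3 - <<'E'
from plan import *
im=snap("wrist","w4")
for t,z in [("bolt_grip",100),("bolt_tip",100),("keeper",100)]:
    for l in r.landmark_of(t,"wrist")[:1]:
        o,d=ray("wrist",l["position"]); print(t,l["position"],l["confidence"],o+d*(z-o[2])/d[2])
_,M=tgt((0,0,0),-.01,26)
rows(np.array([618,-105,90])-70*M.as_matrix()[:,2],M,4)
E
```

```text
10.5 [ 0.127  0.168 -0.634  0.19  -0.326 -1.874] [ 529.284 -105.182  222.486] 0.4079733197199481 [ 0.809 -2.199 -0.437]
tip [ 559.874 -105.554  159.525]
[[-0.899  0.01   0.437]
 [ 0.008  1.    -0.005]
 [-0.437 -0.001 -0.899]]
bolt_grip [391.5, 274.7] 0.82 [617.765 -56.577 100.   ]
bolt_tip [501.7, 308.9] 0.59 [662.069  41.093 100.   ]
keeper [537.2, 305.7] 0.96 [657.428  69.406 100.   ]
[-0.106  0.003  0.44  -0.004 -0.003  0.002]
[-0.106  0.003  0.44  -0.004 -0.003  0.002]
[-0.106  0.003  0.44  -0.004 -0.003  0.002]
[-0.106  0.003  0.44  -0.004 -0.003  0.002]
t 10.7 dist 90.46393245311296 deg 0.1289614836625729
```

View pics/w4.png

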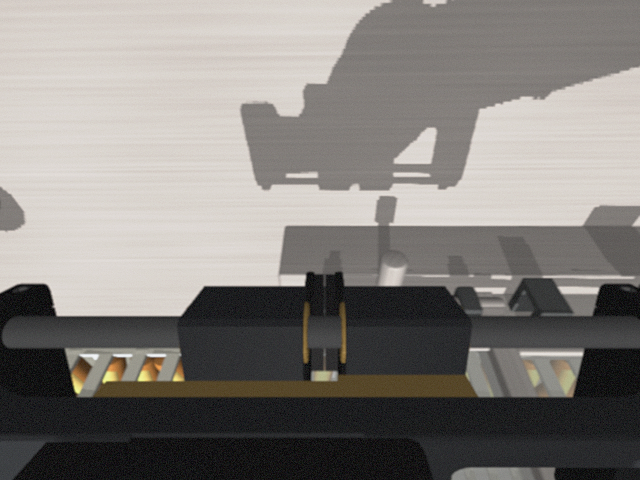

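Run:
```python
from plan import *
_,M=tgt((0,0,0),-.01,20)
rows(np.array([616,-103,90])-70*M.as_matrix()[:,2],M,4)
```

```text
[-0.134  0.013  0.437 -0.004  0.247  0.002]
[-0.145  0.013  0.434 -0.004  0.247  0.002]
[-0.156  0.013  0.43  -0.004  0.247  0.002]
[-0.167  0.012  0.425 -0.004  0.247  0.002]
t 10.7 dist 91.45483171081594 deg 5.9346403741386755
```

Request:
drive_tool:
  targets:
    - [-0.13, 0.01, 0.44, 0, 0.25, 0, -1]
    - [-0.15, 0.01, 0.43, 0, 0.25, 0, -1]
    - [-0.16, 0.01, 0.43, 0, 0.25, 0, -1]
    - [-0.17, 0.01, 0.43, 0, 0.25, 0, -1]

```text
t: 11.2
ee_pos: [592.9, -102.0, 155.0]
orientation: [-3.139, 0.347, 3.135]
ft_force: [-0.3, 0.1, 0.1]
finger_gap: 0.3
finger_force: 0.0
```

```bash
python3 st.py
```

```text
11.2 [ 0.114  0.378 -0.484  0.121 -0.366 -1.797] [ 592.902 -101.953  155.008] 0.31769143840146613 [-0.32   0.099  0.061]
tip [ 616.681 -102.273   89.171]
[[-0.941  0.007  0.34 ]
 [ 0.006  1.    -0.005]
 [-0.34  -0.002 -0.941]]
```

Request:
drive_tool:
  targets:
    - [0, 0.2, 0, 0, 0, 0, -1]
    - [0, 0.2, 0, 0, 0, 0, -1]
    - [0, 0.2, 0, 0, 0, 0, -1]

```text
t: 11.58
ee_pos: [592.6, -71.8, 155.2]
orientation: [-3.139, 0.347, 3.135]
ft_force: [1.5, -4.1, -1.4]
finger_gap: 0.5
finger_force: 1.7
```

Request:
drive_tool:
  targets:
    - [0, 0.2, 0, 0, 0, 0, -1]
    - [0, 0.2, 0, 0, 0, 0, -1]

```text
t: 11.82
ee_pos: [592.8, -52.2, 155.3]
orientation: [-3.139, 0.347, 3.135]
ft_force: [2.9, -3.3, -1.6]
finger_gap: 0.7
finger_force: 1.7
```

Request:
drive_tool:
  targets:
    - [0, 0.2, 0, 0, 0, 0, -1]
    - [0, 0.1, 0, 0, 0, 0, -1]

```text
t: 12.08
ee_pos: [592.9, -37.2, 155.3]
orientation: [-3.139, 0.347, 3.135]
ft_force: [1.4, -2.9, -0.8]
finger_gap: 0.6
finger_force: 1.6
```

Steady 3 N; continue until the stop is felt.

Request:
drive_tool:
  targets:
    - [0, 0.1, 0, 0, 0, 0, -1]
    - [0, 0.1, 0, 0, 0, 0, -1]

```text
t: 12.32
ee_pos: [592.9, -27.8, 155.3]
orientation: [-3.14, 0.347, 3.133]
ft_force: [1.1, -3.6, -1.9]
finger_gap: 0.8
finger_force: 1.6
```

Request:
drive_tool:
  targets:
    - [0, 0.06, 0, 0, 0, 0, -1]
    - [0, 0.06, 0, 0, 0, 0, -1]

```text
t: 12.58
ee_pos: [592.7, -24.4, 155.4]
orientation: [-3.137, 0.345, 3.131]
ft_force: [10.6, -25.9, -3.1]
finger_gap: 0.5
finger_force: 13.0
```

Request:
drive_tool:
  targets:
    - [0, 0, 0, 0, 0, 0, -1]
    - [0, 0, 0, 0, 0, 0, -1]
    - [0, -0.4, 0, 0, 0, 0, -1]
    - [0.1, 0, -0.6, 0, 0, 0, -1]
    - [0.1, 0, -0.6, 0, 0, 0, -1]

```text
t: 13.2
ee_pos: [562.7, -41.5, 208.8]
orientation: [-3.14, 0.347, 3.133]
ft_force: [0.7, -0.1, 1.1]
finger_gap: -0.0
finger_force: 0.0
```

Request:
drive_tool:
  targets:
    - [0.4, 0, -0.4, 0, 0, 0, -1]
    - [0.4, -0.6, -0.4, 0, 0, 0, -1]
    - [0.4, -0.6, 0, 0, 0, 0, -1]
    - [0, 0, 0, 0, 0, 0, -1]

```text
t: 13.7
ee_pos: [490.9, -101.8, 225.8]
orientation: [-3.141, 0.348, 3.13]
ft_force: [0.2, 0.1, 0.0]
finger_gap: 0.6
finger_force: 0.0
```

```bash
python3 st.py
python3 - <<'E'
from fit import *
np.set_printoptions(precision=2,suppress=True)
obs=[];ims={n:r.read_camera(n) for n in("side","top","wrist")}
for t in ["sash_grip","bolt_grip","bolt_tip","keeper"]:
    for n in ims:
        for l in r.landmark_of(t,n)[:1]: obs.append((n,t,np.array(l["position"]),l["confidence"]))
g=np.array([674,88,-.01])
f=lambda p:np.concatenate([(proj(n,model(p)[1][t])-q)*w for n,t,q,w in obs]+[(p[:3]-g)/[2,2,.01]])
s=least_squares(f,[*g,0,60],loss='soft_l1',x_scale=[10,10,.05,10,10]);print(s.x)
for n,t,q,w in obs: print(n,t,w,q,proj(n,model(s.x)[1][t])-q)
o=np.zeros((480,800,3),np.uint8);o[:,:400]=cv2.resize(ims["side"][120:300,210:360],(400,480));o[90:390,400:]=cv2.resize(ims["wrist"],(400,300));cv2.imwrite("pics/c5.png",o[:,:,::-1])
E
```

```text
13.7 [ 0.145  0.123 -0.623  0.116 -0.484 -1.82 ] [ 490.93  -101.828  225.793] 0.6127206620138993 [0.235 0.142 0.024]
tip [ 514.77  -102.164  159.979]
[[-0.94   0.012  0.341]
 [ 0.011  1.    -0.005]
 [-0.341 -0.001 -0.94 ]]
[675.3   86.7   -0.01  -1.42  68.25]
side sash_grip 0.87 [265.8 250.8] [ 1.25 -2.57]
side bolt_grip 0.59 [311.7 222.1] [-4.4   2.39]
top bolt_grip 0.71 [331.6 217.3] [-0.36  0.05]
side bolt_tip 0.66 [272.9 258.2] [  4.2  -24.41]
side keeper 0.74 [284.4 229.3] [-1.63  1.26]
top keeper 0.58 [307.2 205.8] [ 2.45 -1.35]
wrist keeper 0.93 [515.9 352. ] [ 0.59 -0.42]
```

View pics/c5.png

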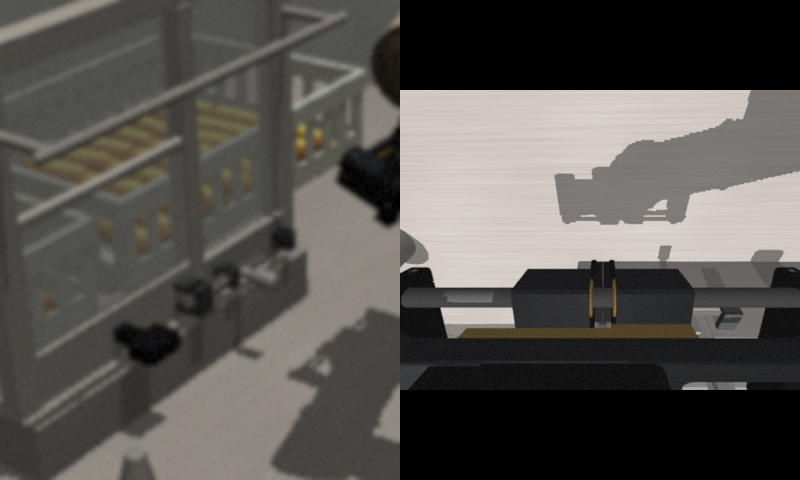

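The side view shows the hatch down on the sill. The knob has moved left to about (262,272) in the crop, and the rod passes through the keeper at about (195,297). The arm is clear of everything.

```bash
python3 -c "
from bench import r
print(r.finish_job())"
```

```text
the job is handed in; nothing more can be done
None
```

The hatch is shut on the sill and the bolt was then slid fully home into the keeper; the arm is clear and kept away from the bowl, bottle and nozzle, and the job was handed in at about 14 s (limit 48 s), though no verdict came back.

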